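# Lock a shelf beam with the large T-key

### The arm

A 7-joint arm with a two-finger parallel gripper is mounted at the origin on the work surface. World frame = base frame: x ahead of the robot, y to its left, z up, the work surface at z = 0. Lengths are in m, angles in rad, forces in N, time in s.
With the tool pointing down it reaches from about 0.4 to 0.85 m from the base axis. Payload 10.4 kg.
Tool frame: the origin (TCP) lies at the very end of the fingers, on their centre line; the grasp point (between the pads) lies 19 mm behind it; z points along the fingers, y is the direction in which the jaws open and shut (so a half turn about z gives the same grasp; the last joint's range is limited). The gripper opens to 85 mm and grips with 20 to 120 N. Pads are 22 mm wide; open, the fingers measure 114 mm over their backs; the gripper's body (76 mm by 85 mm) begins 54 mm behind the grasp point. The pads swing forward as they close: fully open they stand 13 mm farther back than shut.
Start: joints at [-1.15, 0.332, -0.065, 1.46, 0.022, 1.35, -0.088], TCP at [0.268, 0.564, 0.231] pointing down, gripper open.
Joint ranges: [-2.6, 2.6], [-0.5, 2.12], [-1.47, 1.34], [0.16, 2.42], [-1.27, 4.41], [0.06, 2.06], [-2.6, 2.6]. Speed limits (rad/s): [2.22, 2.22, 2.79, 2.79, 3.14, 3.14, 3.14].

### API

Orientations are given as a 3x3 rotation matrix whose columns are the frame's x, y, z axes.
In Python, from station import * gives the robot as it stands.
- The arm moves only by the tool move_arm, never from a script. Its argument "increments" is a list of rows, each an object with "fingers": the opening, from 0 (shut) to 1 (fully open); "travel": the shift along the tool's x, y, z in m, a list of three; "twist": the turn about the tool's z in degrees. A call has 1 to 8 rows; each row is the pose to reach, as a shift and turn from the pose measured when the call began, along the tool's axes at that moment; what a row does not reach only later rows make up. A row lasts 1/10 s, in which the tool goes at most 50 mm and 8.59 degrees, less where a joint would pass 70% of its speed; a pose out of reach is approached as far as the arm can. A call with a gripper value outside its range is refused whole. The fingers move at their own pace and stop on an object; "squeeze" is the grip in N (left out, the last holds). Time passes only in rows, so rows that repeat a pose let the fingers close. It gives the time, the measured TCP pose, the force and the opening at its end, in the units of the state.
- observe(): the state, without advancing time (a new reading comes with each control period).
- capture(name): name is "scene" or "top" or "wrist"; returns a dict with "pixels" (400x640x3 uint8, red, green, blue), "camera_matrix" (3x3 intrinsics, pixels), "eye" and "orientation" of the camera in the world. Camera axes: x right, y up, looking along -z (the intrinsics and any distortion apply to the point x, -y, -z); pixel columns grow to the right and rows downward; lengths in m; the calibration is good to about 2 mm. The wrist camera is an equidistant fisheye: a pixel r from the principal point sees the ray r / f radians off the axis. A picture is of the moment at which its call begins. There is no depth.
- job_done(): hands the job in, once; it reports no verdict.
The state is a dict: "time_s": time; "qpos": joint angles; "qd": joint speeds; "effort": joint torques, N m; "eef_pos": TCP position; "orientation": TCP orientation; "force": force on the tool from outside, world axes, zero at the start; "ft_torque": the same for the moment, N m; "grip_width": opening from 0.0 (shut) to 1.0 (fully open).
Only numpy, scipy, OpenCV 4.12 (cv2) and the standard library are available. Lean on these libraries where they do the work, as an engineer would, in place of code of your own. Each camera call takes 0.05 s, during which the arm holds its last target. There are 200 camera calls.

### The job

Take the large T-handled hex key out of the wooden holder and put it fully home in the hex socket of the shelf beam's cam lock, so that its collar rests on the lock. Then turn the lock clockwise (seen from above) as far as its stop and leave the key standing in the socket. Do not disturb the small key in the holder.

Things in the scene. Friction and masses are not known exactly. Their poses are not given: they have to be found in the camera images.
- key_bar (a point): Centre of the large steel T-key's grip bar: 110 (x) x 14 (y) x 16 mm (z). Below it: collar 34 wide, underside 67 mm down; hexagon 20 across flats, one pair of flats square to x; tapered nose 8 wide at its end, 97 mm down. About 0.3 kg. It stands upright (z up), collar on a wooden block 50 high, in one of two holes 120 mm apart, which one varies. Lift over 35 mm to clear the block.
- socket (a point): Centre of the hex socket's mouth, z up, in an aluminium disc flush with the top (50 high) of a dark steel shelf beam 75 x 230 mm; turns with the lock. 22 mm across flats, 34 deep, one pair of flats square to x: the key fits with its x at 0, 60, 120.. degrees to this x, play 12 degrees either way. Key home: bar centre 67 mm above. Pointer along -x. The round hole 120 mm away is not it.
- cam_lock (a joint): Turn of the lock, rad: 0 unlocked, grows clockwise seen from above, 1.047 (60 degrees) at the stop, where the pointer meets a small steel lug. Starts between 0 and 0.2. Friction about 0.12 N m; stays where it is left. Turn the key up to 12 degrees more to take up the play.
- small_key_bar (a point): Centre of the grip bar, 70 x 14 x 16 mm, of the small T-key standing in the block's other hole, 52 mm above the block's top. Its 12 mm hexagon is too small for the lock. Leave it alone.
Things that resemble listed ones, but are neither listed nor needed, are in the scene too. What is shaped like the part that bears key_bar but pink or purple is not meant.

How it is judged:
By the outcome, as a careful person would: the job done as asked, in the order asked, and still so for the second after the job is handed in, with the robot touching nothing.
It also fails if it takes over 45 s, if anything falls off the work surface, if the arm or the gripper's body presses on something with over 40 N, if the wrist force passes 120 N, or if a joint passes its speed limit or range.

## Working session

There is one attempt and no reset: what is moved stays moved. The work goes in short steps, Python scripts to look and compute and a tool call to move; the robot and the scene stay as the last step left them, time stands still between calls to the robot, and variables do not carry over. Pictures are saved under pics/ and viewed, about 8 in all and at most 12, crops included, and the job is handed in when it is done.

Besides the shell and the picture viewer there is one more tool, called after "Call:" as name([rows], argument=value, ...), one row to a line, values as JSON. move_arm: Moves the arm, as the interface text tells. Its arguments: {"type":"object","properties":{"increments":{"type":"array","items":{"type":"object","properties":{"fingers":{"type":"number"},"travel":{"type":"array","items":{"type":"number"}},"twist":{"type":"number"}}}},"squeeze":{"type":"number"}},"required":["increments"]}

```bash
mkdir -p pics; ls; cat > h.py <<'E'
from station import *
import numpy as np, cv2
def snap(cam,name):
    c=capture(cam); cv2.imwrite(f'pics/{name}.png',cv2.cvtColor(c['pixels'],cv2.COLOR_RGB2BGR)); np.savez(f'pics/{name}.npz',**c); return c
def load(name): return dict(np.load(f'pics/{name}.npz'))
def ray(c,u,v,fish=False):
    K=c['camera_matrix']; x=(u-K[0,2])/K[0,0]; y=(v-K[1,2])/K[1,1]
    if fish:
        r=np.hypot(x,y); d=np.array([np.sin(r)*x/max(r,1e-9),np.sin(r)*y/max(r,1e-9),np.cos(r)])
    else: d=np.array([x,y,1.])
    d=d*[1,-1,-1]; return np.array(c['eye']),np.array(c['orientation'])@d
def onz(c,u,v,z,fish=False):
    e,d=ray(c,u,v,fish); return e+d*(z-e[2])/d[2]
def proj(c,p,fish=False):
    q=np.array(c['orientation']).T@(np.array(p)-c['eye'])*[1,-1,-1]; K=c['camera_matrix']
    if fish:
        r=np.hypot(q[0],q[1]); t=np.arctan2(r,q[2]); q=np.array([q[0]/r*t,q[1]/r*t,1])
    else: q=q/q[2]
    return K[0,0]*q[0]+K[0,2],K[1,1]*q[1]+K[1,2]
E
python3 - <<'E'
from h import *
a=[snap(n,n+'0') for n in('scene','top','wrist')]
for c in a: print(c['eye'],c['orientation'],c['camera_matrix'])
print(observe())
E
```

```text
pics
[0.83019616 0.46501384 0.97334772] [[-0.83095463 -0.46738398  0.30177247]
 [ 0.5562034  -0.70994513  0.43199039]
 [ 0.01233651  0.52681129  0.84989275]] [[453.79836721   0.         315.90397425]
 [  0.         453.79836721 194.66573236]
 [  0.           0.           1.        ]]
[ 0.45709601 -0.01978     1.27067895] [[ 0.0260111   0.9990184  -0.03585619]
 [-0.9996559   0.02611587  0.00245665]
 [ 0.00339066  0.03577995  0.99935394]] [[484.15488885   0.         324.27765435]
 [  0.         484.15488885 198.52595091]
 [  0.           0.           1.        ]]
[0.20712189 0.59156066 0.37303055] [[ 4.29914327e-01 -8.71289576e-01 -2.36702656e-01]
 [ 9.02869241e-01  4.14616307e-01  1.13668163e-01]
 [-8.97104875e-04 -2.62579119e-01  9.64910048e-01]] [[309.70691629   0.         320.07619216]
 [  0.         309.70691629 195.54280405]
 [  0.           0.           1.        ]]
{'time_s': 0.15, 'qpos': array([-1.14958005,  0.33273071, -0.06468378,  1.46074529,  0.0216026 ,
        1.34987745, -0.0884954 ]), 'qd': array([-0.00072411, -0.00388403,  0.00019653, -0.00394413, -0.0008835 ,
        0.00178829, -0.00145848]), 'effort': array([-3.36045969e-04, -6.25828314e+01,  4.84143582e-02, -3.91850460e+01,
        1.62486162e-02,  7.42873497e-03,  1.41980431e-05]), 'eef_pos': array([0.26825874, 0.5641965 , 0.23069763]), 'orientation': array([[-9.03122458e-01,  4.29382880e-01, -4.09537537e-04],
       [ 4.29383072e-01,  9.03121924e-01, -9.83705991e-04],
       [-5.25241829e-05, -1.06425546e-03, -9.99999432e-01]]), 'force': array([-0.62167729, -0.07469625, -0.44849883]), 'ft_torque': array([ 0.02238065, -0.00720714,  0.00182098]), 'grip_width': 1.0034967698964135}
```

View pics/top0.png

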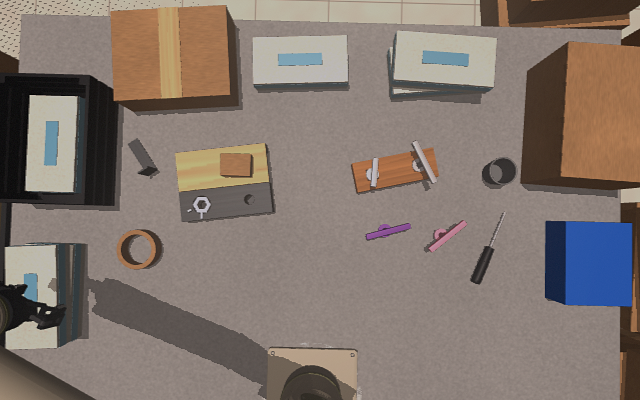

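View pics/scene0.png

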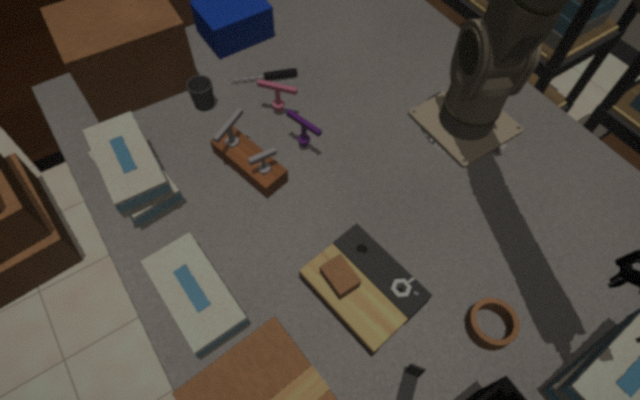

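The top view shows the wooden block with the long bar at (424,161) and the short bar at (374,172). The purple (388,231) and pink (445,235) keys lying beside it are decoys. The hex disc is at (201,205) on the dark beam, with the plain round hole at (249,200). The long steel bar at (424,161) fits key_bar, and I'll confirm that in a crop.

```bash
python3 - <<'E'
from h import *
t=cv2.imread('pics/top0.png'); s=cv2.imread('pics/scene0.png')
def cr(i,x,y,w=100,h=75): return cv2.resize(i[y:y+h,x:x+w],(400,300),interpolation=cv2.INTER_CUBIC)
cv2.imwrite('pics/crop1.png',np.vstack([np.hstack([cr(t,345,125),cr(t,170,160)]),np.hstack([cr(s,200,105),cr(s,345,240)])]))
E
```

```text
(no output)
```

View pics/crop1.png

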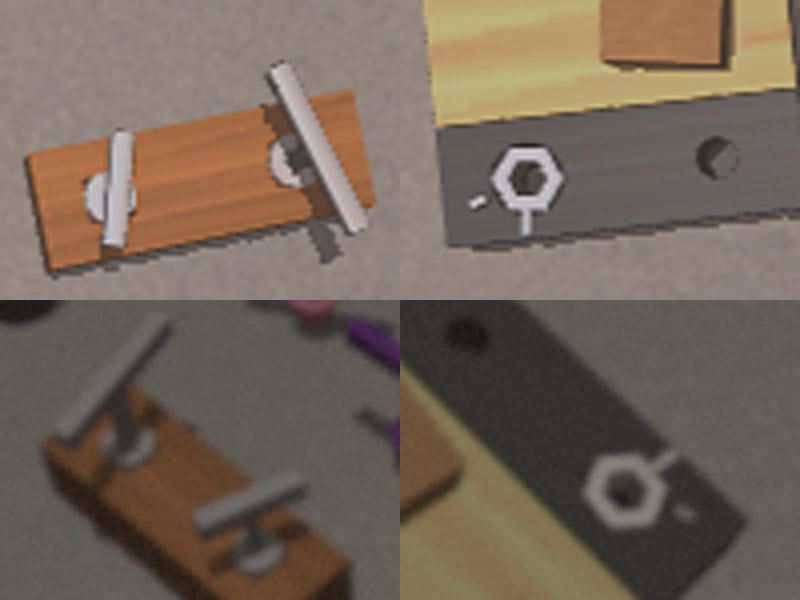

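The crop confirms it. The steel key with the long bar (top-right of the block, ends near (415,143) and (434,181)) is the large key. The hex socket is at (201.7,205), with its pointer towards the robot and the lug on its left at (189.5,210.5), which is clockwise.

```bash
python3 - <<'E'
from h import *
t=load('top0'); s=load('scene0')
im=t['pixels']; hsv=cv2.cvtColor(im,cv2.COLOR_RGB2HSV)
m=((hsv[...,1]<45)&(hsv[...,2]>165)).astype(np.uint8)
n,l,st,ce=cv2.connectedComponentsWithStats(m)
for i in range(1,n):
    x,y,w,h,a=st[i]
    if 8<a<900 and 170<x<450 and 125<y<225:
        pts=np.argwhere(l==i)[:,::-1].astype(np.float32); print(st[i],ce[i],cv2.minAreaRect(pts))
def tri(ut,us):
    (e1,d1),(e2,d2)=ray(t,*ut),ray(s,*us); A=np.c_[d1,-d2]; k=np.linalg.lstsq(A,e2-e1,rcond=None)[0]
    return (e1+k[0]*d1+e2+k[1]*d2)/2, np.linalg.norm(e1+k[0]*d1-e2-k[1]*d2)
a=onz(t,415,143,.125);b=onz(t,433.8,181,.125);print('bar',a,b,(a+b)/2,np.linalg.norm(a-b),np.degrees(np.arctan2(*(a-b)[1::-1])))
print('tri bar',tri((424.4,162),(200+115/4,105+80/4)))
o=onz(t,201.7,205,.05);p=onz(t,202,217.5,.05);g=onz(t,189.5,210.5,.05)
print('socket',o,p,g,'hole',onz(t,249.5,199.5,.05)); 
for q in(p,g): print(np.degrees(np.arctan2(*(q-o)[1::-1])))
print('tri sock',tri((201.7,205),(345+226/4,240+190/4)))
# block long axis
print('small', onz(t,374.5,172,.11))
E
```

```text
[413 141  23  42 187] [424.20855615 161.32085561] ((424.50006103515625, 161.50003051757812), (45.16857147216797, 4.0249223709106445), 63.43495178222656)
[371 158   7  28 133] [374.34586466 171.40601504] ((374.3724060058594, 171.5310516357422), (4.816637992858887, 27.405012130737305), 4.763641834259033)
[413 161   7  11  34] [415.44117647 166.5       ] ((415.4231262207031, 166.61538696289062), (11.163125991821289, 3.845076322555542), 60.255123138427734)
[366 169   5  11  38] [368.65789474 173.89473684] ((368.0, 174.0), (10.0, 4.0), 90.0)
[193 197  17  21 124] [201.34677419 204.63709677] ((202.15382385253906, 205.23072814941406), (18.30510711669922, 14.976905822753906), 56.3099365234375)
bar [ 0.63598782 -0.2349284   0.125     ] [ 0.5465911  -0.28129852  0.125     ] [ 0.59128946 -0.25811346  0.125     ] 0.10070731245355324 27.41578904975271
tri bar (array([ 0.59186019, -0.26046161,  0.11049376]), np.float64(0.002499459007157231))
socket [0.47650604 0.28552745 0.05      ] [0.44507374 0.28366988 0.05      ] [0.46186043 0.31572816 0.05      ] hole [0.49350935 0.16563524 0.05      ]
-176.61788827221227
115.87072822407124
tri sock (array([0.47652428, 0.28763785, 0.04197909]), np.float64(0.0002984144033283069))
small [ 0.56569553 -0.14168936  0.11      ]
```

```bash
cat >> h.py <<'E'
def go(target,yaw=None):
    s=observe(); R=s['orientation']; y=np.degrees(np.arctan2(R[1,0],R[0,0]))
    print('t',round(s['time_s'],2),'pos',s['eef_pos'].round(4),'yaw',y.round(1),'travel',(R.T@(np.array(target)-s['eef_pos'])).round(4),'twist',None if yaw is None else round((y-yaw+180)%360-180,1),'q7',s['qpos'][6].round(2),'grip',round(s['grip_width'],3),'F',s['force'].round(1))
E
python3 -c "
from h import *
go([.476,.285,.25],94.6)"
```

```text
t 0.15 pos [0.2683 0.5642 0.2307] yaw 154.6 travel [-0.3075 -0.163  -0.0191] twist 60.0 q7 -0.09 grip 1.003 F [-0.6 -0.1 -0.4]
```

Call:
move_arm([
  {"travel": [-0.3075, -0.163, -0.019], "twist": 60, "fingers": 1},
  {"travel": [-0.3075, -0.163, -0.019], "twist": 60, "fingers": 1},
  {"travel": [-0.3075, -0.163, -0.019], "twist": 60, "fingers": 1},
  {"travel": [-0.3075, -0.163, -0.019], "twist": 60, "fingers": 1},
  {"travel": [-0.3075, -0.163, -0.019], "twist": 60, "fingers": 1},
  {"travel": [-0.3075, -0.163, -0.019], "twist": 60, "fingers": 1},
  {"travel": [-0.3075, -0.163, -0.019], "twist": 60, "fingers": 1},
  {"travel": [-0.3075, -0.163, -0.019], "twist": 60, "fingers": 1},
])

```text
time_s: 0.95
eef_pos: [0.4804, 0.2779, 0.2504]
orientation: [[-0.064, 0.998, 0.002], [0.998, 0.064, -0.003], [-0.003, 0.002, -1.0]]
force: [-0.2, 0.7, 0.2]
grip_width: 1.006
```

Call:
move_arm([
  {"travel": [0, 0, 0]},
  {"travel": [0, 0, 0]},
])

```text
$.increments[0]: bad value
```

```bash
python3 - <<'E'
from h import *
c=snap('wrist','w1'); go([.592,-.259,.25],27.4)
o=np.array([.476,.286,.05]); u,v=map(int,proj(c,o,True)); print(u,v)
im=cv2.imread('pics/w1.png'); u0,v0=max(u-60,0),max(v-45,0)
print(u0,v0); cv2.imwrite('pics/w1c.png',cv2.resize(im[v0:v0+90,u0:u0+120],(800,600),interpolation=cv2.INTER_CUBIC))
E
```

```text
t 1.0 pos [0.478  0.2815 0.2501] yaw 94.2 travel [-0.5474  0.0744  0.001 ] twist 66.8 q7 -0.51 grip 1.001 F [-0.5  0.9 -0.5]
317 163
257 118
```

View pics/w1c.png

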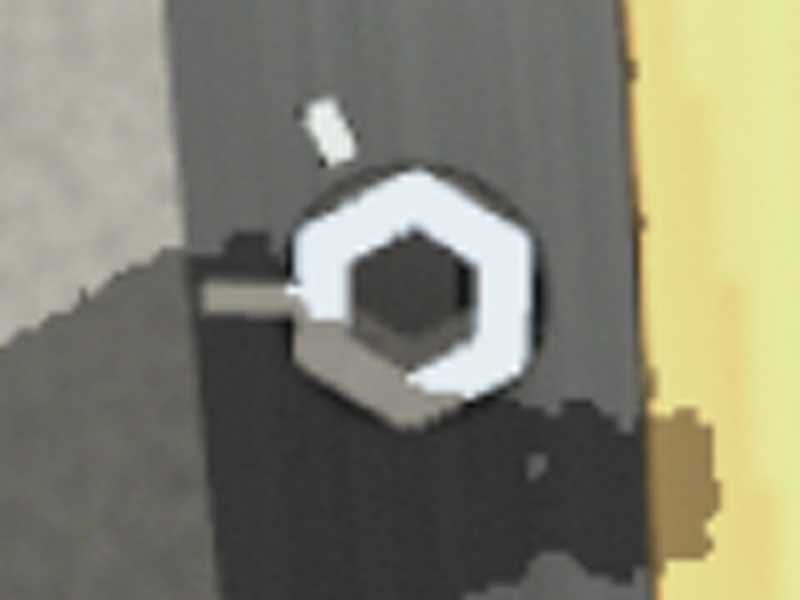

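The close-up shows the disc's outer hexagon centred at crop pixel (413,299). The pointer tip is at (203,298), the lug at (328,130), and the socket's flats are square to the pointer.

```bash
python3 - <<'E'
from h import *
c=load('w1'); f=lambda x,y: onz(c,(x+.5)/6.6667-.5+257,(y+.5)/6.6667-.5+118,.05,True)
o=f(413,299); print('socket',o, 'inner',f(412,283))
for n,p in dict(ptr=(203,298),lug=(328,130),L=(295,299),R=(532,299),top=(418,168),bot=(410,430)).items(): print(n,f(*p),np.linalg.norm(f(*p)-o),np.degrees(np.arctan2(*(f(*p)-o)[1::-1]))%360)
lf=f(295,360)-f(295,235); rf=f(531,372)-f(531,238)
print([np.degrees(np.arctan2(*q[1::-1]))%180 for q in(lf,rf)])
print('beam edge',np.degrees(np.arctan2(*(f(620,20)-f(655,590))[1::-1])))
E
```

```text
socket [0.47706922 0.28753685 0.05      ] inner [0.47673108 0.29024315 0.05      ]
ptr [0.44175212 0.28560893 0.05      ] 0.03536968342924805 183.12460478768443
lug [0.46122671 0.31510525 0.05      ] 0.03179625550086728 119.88435241931592
L [0.45727857 0.28632856 0.05      ] 0.01982750078274759 183.49376760443408
R [0.4970169  0.28883773 0.05      ] 0.019990051889257586 3.731225372629925
top [0.47650683 0.30966298 0.05      ] 0.022133279682284453 91.45599259127589
bot [0.47797449 0.26497013 0.05      ] 0.022584871998981276 272.29719397330064
[np.float64(92.96024936829345), np.float64(94.24415703632557)]
beam edge 98.31892925881122
```

Call:
move_arm([
  {"travel": [-0.547, 0.0745, 0.0], "twist": 66.8, "fingers": 1},
  {"travel": [-0.547, 0.0745, 0.0], "twist": 66.8, "fingers": 1},
  {"travel": [-0.547, 0.0745, 0.0], "twist": 66.8, "fingers": 1},
  {"travel": [-0.547, 0.0745, 0.0], "twist": 66.8, "fingers": 1},
  {"travel": [-0.547, 0.0745, 0.0], "twist": 66.8, "fingers": 1},
  {"travel": [-0.547, 0.0745, 0.0], "twist": 66.8, "fingers": 1},
  {"travel": [-0.547, 0.0745, 0.0], "twist": 66.8, "fingers": 1},
  {"travel": [-0.547, 0.0745, 0.0], "twist": 66.8, "fingers": 1},
])

```text
time_s: 1.8
eef_pos: [0.5598, -0.1065, 0.2506]
orientation: [[0.889, 0.457, 0.001], [0.457, -0.889, -0.001], [0.0, 0.001, -1.0]]
force: [0.9, 0.0, -0.1]
grip_width: 0.998
```

```bash
python3 -c "
from h import *
go([.592,-.259,.25],27.4)"
```

```text
t 1.8 pos [ 0.5598 -0.1065  0.2506] yaw 27.2 travel [-0.0411  0.1503  0.0008] twist -0.2 q7 -0.88 grip 0.998 F [ 0.9  0.  -0.1]
```

Call:
move_arm([
  {"travel": [-0.041, 0.1503, 0.001], "twist": 0, "fingers": 1},
  {"travel": [-0.041, 0.1503, 0.001], "twist": 0, "fingers": 1},
  {"travel": [-0.041, 0.1503, 0.001], "twist": 0, "fingers": 1},
  {"travel": [-0.041, 0.1503, 0.001], "twist": 0, "fingers": 1},
  {"travel": [-0.041, 0.1503, 0.001], "twist": 0, "fingers": 1},
  {"travel": [-0.041, 0.1503, 0.001], "twist": 0, "fingers": 1},
])

```text
time_s: 2.4
eef_pos: [0.5927, -0.2568, 0.2493]
orientation: [[0.888, 0.46, 0.0], [0.46, -0.888, 0.0], [0.0, -0.0, -1.0]]
force: [-0.4, -0.4, 0.1]
grip_width: 1.001
```

```bash
python3 - <<'E'
from h import *
c=snap('wrist','w2'); go([.592,-.259,.25],27.4)
u,v=map(int,proj(c,[.592,-.259,.125],True)); u0,v0=u-80,v-60; print(u,v,u0,v0)
im=cv2.imread('pics/w2.png'); cv2.imwrite('pics/w2c.png',cv2.resize(im[v0:v0+120,u0:u0+160],(800,600),interpolation=cv2.INTER_CUBIC))
E
```

```text
t 2.45 pos [ 0.5928 -0.2564  0.2496] yaw 27.4 travel [-0.0019  0.002  -0.0004] twist 0.0 q7 -0.56 grip 1.0 F [ 0.2  0.  -1. ]
321 188 241 128
```

View pics/w2c.png

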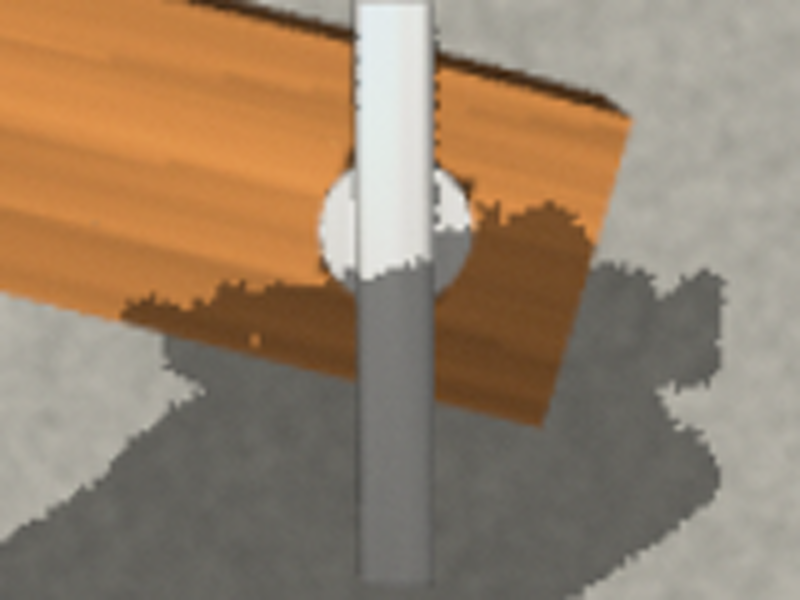

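The crop shows the bar upright in the image from (394,3) to (396,583), 356 to 434 wide, with the collar round behind it.

```bash
python3 - <<'E'
from h import *
c=load('w2'); f=lambda x,y,z=.125: onz(c,(x+.5)/5-.5+241,(y+.5)/5-.5+128,z,True)
a,b=f(394,3),f(396,583); m=(a+b)/2; print(a,b,m,np.linalg.norm(a-b),np.degrees(np.arctan2(*(a-b)[1::-1])))
print('w',np.linalg.norm(f(356,200)-f(434,200)),'collar',f(395,228,.06), c['eye'])
go([m[0],m[1],.098],27.4)
E
```

```text
[ 0.63873251 -0.23274878  0.125     ] [ 0.54377854 -0.28220505  0.125     ] [ 0.59125552 -0.25747692  0.125     ] 0.10706156709806466 27.51251552486055
w 0.013627229719671567 collar [ 0.59254956 -0.25669581  0.06      ] [ 0.6500583  -0.2275408   0.39176876]
t 2.45 pos [ 0.5928 -0.2564  0.2496] yaw 27.4 travel [-0.002   0.0003  0.1516] twist 0.0 q7 -0.56 grip 1.0 F [ 0.2  0.  -1. ]
```

Call:
move_arm([
  {"travel": [-0.0015, 0, 0.05], "twist": 0, "fingers": 1},
  {"travel": [-0.0015, 0, 0.1], "twist": 0, "fingers": 1},
  {"travel": [-0.0015, 0, 0.13], "twist": 0, "fingers": 1},
  {"travel": [-0.0015, 0, 0.1515], "twist": 0, "fingers": 1},
  {"travel": [-0.0015, 0, 0.1515], "twist": 0, "fingers": 1},
  {"travel": [-0.0015, 0, 0.1515], "twist": 0, "fingers": 1},
])

```text
time_s: 3.05
eef_pos: [0.5922, -0.2556, 0.099]
orientation: [[0.887, 0.462, 0.001], [0.462, -0.887, 0.001], [0.001, -0.0, -1.0]]
force: [-0.1, -0.3, 0.5]
grip_width: 0.999
```

Call:
move_arm([
  {"travel": [0, 0, 0], "twist": 0, "fingers": 0},
  {"travel": [0, 0, 0], "twist": 0, "fingers": 0},
  {"travel": [0, 0, 0], "twist": 0, "fingers": 0},
  {"travel": [0, 0, 0], "twist": 0, "fingers": 0},
  {"travel": [0, 0, 0], "twist": 0, "fingers": 0},
  {"travel": [0, 0, 0], "twist": 0, "fingers": 0},
  {"travel": [0, 0, 0], "twist": 0, "fingers": 0},
  {"travel": [0, 0, 0], "twist": 0, "fingers": 0},
], squeeze=80)

```text
time_s: 3.85
eef_pos: [0.5924, -0.2559, 0.0993]
orientation: [[0.887, 0.462, 0.002], [0.462, -0.887, 0.001], [0.002, 0.0, -1.0]]
force: [-0.4, -0.4, 4.9]
grip_width: 0.148
```

Call:
move_arm([
  {"travel": [0, 0, 0], "twist": 0, "fingers": 0},
  {"travel": [0, 0, 0], "twist": 0, "fingers": 0},
])

```text
time_s: 4.05
eef_pos: [0.5924, -0.2559, 0.0994]
orientation: [[0.887, 0.462, 0.002], [0.462, -0.887, 0.0], [0.002, 0.0, -1.0]]
force: [-1.0, 0.1, 2.1]
grip_width: 0.152
```

```bash
python3 -c "
from h import *
go([.592,-.257,.22],27.4)"
```

```text
t 4.05 pos [ 0.5924 -0.2559  0.0994] yaw 27.5 travel [-0.0006  0.0008 -0.1206] twist 0.1 q7 -0.51 grip 0.152 F [-1.   0.1  2.1]
```

Call:
move_arm([
  {"travel": [0, 0, -0.02], "twist": 0, "fingers": 0},
  {"travel": [0, 0, -0.04], "twist": 0, "fingers": 0},
  {"travel": [0, 0, -0.06], "twist": 0, "fingers": 0},
  {"travel": [0, 0, -0.09], "twist": 0, "fingers": 0},
  {"travel": [0, 0, -0.12], "twist": 0, "fingers": 0},
  {"travel": [0, 0, -0.12], "twist": 0, "fingers": 0},
])

```text
time_s: 4.65
eef_pos: [0.5934, -0.2567, 0.223]
orientation: [[0.887, 0.462, 0.007], [0.462, -0.887, -0.001], [0.005, 0.004, -1.0]]
force: [0.2, -0.1, -2.3]
grip_width: 0.149
```

```bash
python3 -c "
from h import *
go([.477,.2875,.22],123.5)
c=snap('scene','s3')
im=c['pixels'][60:260,170:440]; cv2.imwrite('pics/s3c.png',cv2.resize(im[:,:,::-1],(800,592),interpolation=cv2.INTER_CUBIC))"
```

```text
t 4.65 pos [ 0.5934 -0.2567  0.223 ] yaw 27.5 travel [ 0.1482 -0.5364  0.0018] twist -96.0 q7 -0.55 grip 0.149 F [ 0.2 -0.1 -2.3]
```

View pics/s3c.png

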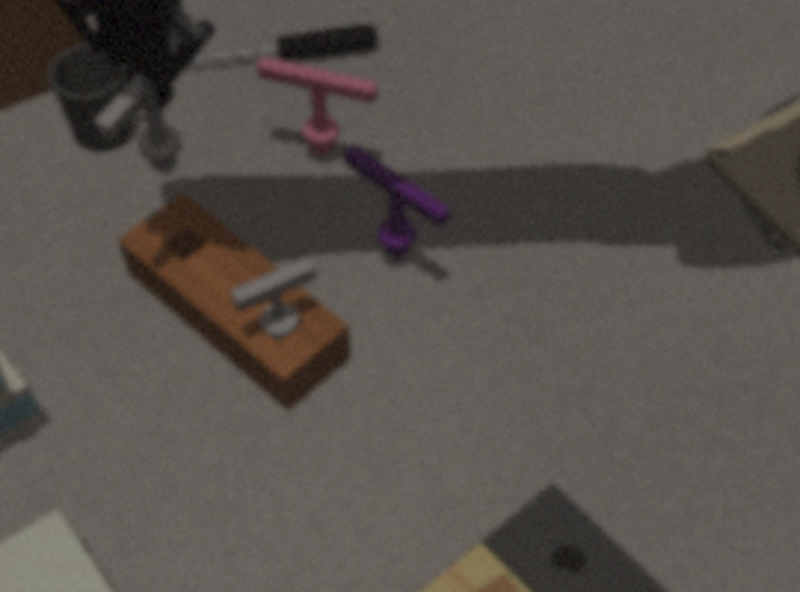

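The key is lifted clear and the small key is untouched. Carrying it to the lock.

Call:
move_arm([
  {"travel": [0.018, -0.067, 0.001], "twist": -8, "fingers": 0},
  {"travel": [0.037, -0.134, 0.001], "twist": -16, "fingers": 0},
  {"travel": [0.055, -0.201, 0.001], "twist": -24, "fingers": 0},
  {"travel": [0.074, -0.268, 0.001], "twist": -32, "fingers": 0},
  {"travel": [0.092, -0.335, 0.001], "twist": -40, "fingers": 0},
  {"travel": [0.11, -0.402, 0.001], "twist": -48, "fingers": 0},
  {"travel": [0.129, -0.469, 0.001], "twist": -56, "fingers": 0},
  {"travel": [0.148, -0.536, 0.001], "twist": -64, "fingers": 0},
])

```text
time_s: 5.5
eef_pos: [0.5067, 0.1371, 0.2177]
orientation: [[-0.033, 0.999, 0.002], [0.999, 0.033, -0.001], [-0.001, 0.002, -1.0]]
force: [1.4, -0.0, -1.9]
grip_width: 0.148
```

```bash
python3 -c "
from h import *
go([.477,.2875,.22],123.5)"
```

```text
t 5.5 pos [0.5067 0.1371 0.2177] yaw 91.9 travel [ 0.1513 -0.0247 -0.0025] twist -31.6 q7 -0.28 grip 0.148 F [ 1.4 -0.  -1.9]
```

Call:
move_arm([
  {"travel": [0.04, -0.006, -0.0025], "twist": -8, "fingers": 0},
  {"travel": [0.08, -0.013, -0.0025], "twist": -16, "fingers": 0},
  {"travel": [0.12, -0.02, -0.0025], "twist": -24, "fingers": 0},
  {"travel": [0.1515, -0.025, -0.0025], "twist": -31.6, "fingers": 0},
  {"travel": [0.1515, -0.025, -0.0025], "twist": -31.6, "fingers": 0},
  {"travel": [0.1515, -0.025, -0.0025], "twist": -31.6, "fingers": 0},
  {"travel": [0.1515, -0.025, -0.0025], "twist": -31.6, "fingers": 0},
])

```text
time_s: 6.2
eef_pos: [0.4767, 0.2862, 0.219]
orientation: [[-0.55, 0.835, 0.0], [0.835, 0.55, -0.002], [-0.002, -0.001, -1.0]]
force: [0.3, 0.2, -2.6]
grip_width: 0.152
```

```bash
python3 - <<'E'
from h import *
go([.4765,.288,.17],123.5)
c=snap('scene','s4'); w=snap('wrist','w4'); t=snap('top','t4')
p=observe()['eef_pos']; cv=lambda c,h,x,y:cv2.resize(c['pixels'][y:y+h,x:x+h*4//3,::-1],(400,300),interpolation=cv2.INTER_CUBIC)
q=[p+[0,0,.019],p+[0,0,.019-.067],p+[0,0,.019-.097],[.477,.2875,.05]]
print([tuple(np.round(proj(c,k))) for k in q],[tuple(np.round(proj(w,k,True))) for k in q])
u,v=map(int,proj(c,q[2])); a=cv(c,105,u-70,v-60); print(u-70,v-60)
u,v=map(int,proj(w,q[2],True)); b=cv(w,150,u-100,max(v-75,0)); print(u-100,max(v-75,0))
cv2.imwrite('pics/c4.png',np.hstack([a,b]))
E
```

```text
t 6.2 pos [0.4767 0.2862 0.219 ] yaw 123.3 travel [0.0017 0.0008 0.049 ] twist -0.2 q7 -0.01 grip 0.152 F [ 0.3  0.2 -2.6]
[(np.float64(420.0), np.float64(248.0)), (np.float64(413.0), np.float64(263.0)), (np.float64(410.0), np.float64(269.0)), (np.float64(402.0), np.float64(286.0))] [(np.float64(325.0), np.float64(265.0)), (np.float64(323.0), np.float64(216.0)), (np.float64(323.0), np.float64(203.0)), (np.float64(322.0), np.float64(177.0))]
339 209
222 128
```

View pics/c4.png

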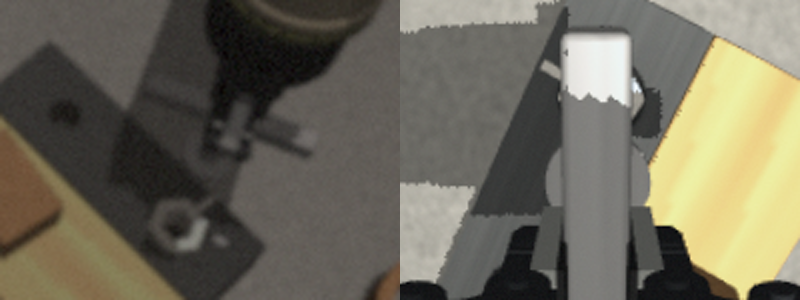

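```bash
python3 - <<'E'
from h import *
c=load('s4'); w=load('w4'); p=np.array([.4767,.2862,.238]); a=np.array([np.cos(np.radians(123.3)),np.sin(np.radians(123.3)),0])
for k in(.055,-.055): print((np.array(proj(c,p+k*a))-[339,209])*2.857)
print('farend top',(np.array(proj(w,p+.055*a+[0,0,.008],True))-[222,128])*2+[400,0],(np.array(proj(w,p+.055*a+[0,0,-.008],True))-[222,128])*2+[400,0])
for z in(-.067,-.061,-.055): print(z,(np.array(proj(w,p+[0,0,z],True))-[222,128])*2+[400,0])
im=c['pixels'][225:300,370:470]; im=cv2.convertScaleAbs(im,alpha=2.2); cv2.imwrite('pics/c5.png',cv2.resize(im[:,:,::-1],(800,600),interpolation=cv2.INTER_CUBIC))
E
```

```text
[317.16326165 143.81523798]
[146.84782119  80.37233313]
farend top [604.7407796   28.52546244] [603.6732125  21.3943107]
-0.067 [601.00108231 176.10289492]
-0.061 [601.15147739 182.30558134]
-0.055 [601.31051196 188.87618776]
```

View pics/c5.png

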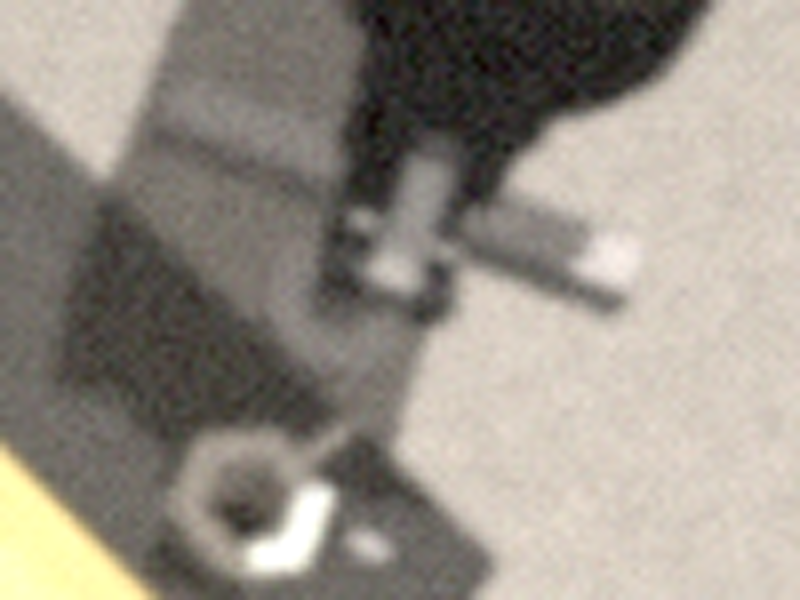

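The arm, bar and collar all agree with the key held upright: the bar's far end is at c5 pixel (635,260) and the socket is at (250,500). Descending.

Call:
move_arm([
  {"travel": [0.0017, 0.0008, 0.03], "twist": 0, "fingers": 0},
  {"travel": [0.0017, 0.0008, 0.06], "twist": 0, "fingers": 0},
  {"travel": [0.0017, 0.0008, 0.08], "twist": 0, "fingers": 0},
  {"travel": [0.0017, 0.0008, 0.08], "twist": 0, "fingers": 0},
  {"travel": [0.0017, 0.0008, 0.08], "twist": 0, "fingers": 0},
])

```text
time_s: 6.85
eef_pos: [0.4772, 0.2879, 0.1404]
orientation: [[-0.549, 0.836, 0.002], [0.836, 0.549, -0.001], [-0.002, 0.001, -1.0]]
force: [0.6, 0.4, -1.6]
grip_width: 0.149
```

```bash
python3 -c "
from h import *
go([.4765,.288,.1195],123.5)"
```

```text
t 6.85 pos [0.4772 0.2879 0.1404] yaw 123.3 travel [ 0.0005 -0.0006  0.0209] twist -0.2 q7 -0.0 grip 0.149 F [ 0.6  0.4 -1.6]
```

Call:
move_arm([
  {"travel": [0.0, -0.0005, 0.007], "twist": 0, "fingers": 0},
  {"travel": [0.0, -0.0005, 0.014], "twist": 0, "fingers": 0},
  {"travel": [0.0, -0.0005, 0.021], "twist": 0, "fingers": 0},
  {"travel": [0.0, -0.0005, 0.021], "twist": 0, "fingers": 0},
])

```text
time_s: 7.25
eef_pos: [0.4765, 0.2876, 0.1185]
orientation: [[-0.549, 0.836, 0.001], [0.836, 0.549, -0.001], [-0.002, 0.0, -1.0]]
force: [-0.1, 1.0, -2.1]
grip_width: 0.146
```

```bash
python3 -c "
from h import *
go([.4765,.288,.0993],123.5)"
```

```text
t 7.25 pos [0.4765 0.2876 0.1185] yaw 123.3 travel [0.0003 0.0002 0.0192] twist -0.2 q7 -0.0 grip 0.146 F [-0.1  1.  -2.1]
```

Call:
move_arm([
  {"travel": [0.0, 0, 0.005], "twist": 0, "fingers": 0},
  {"travel": [0.0, 0, 0.01], "twist": 0, "fingers": 0},
  {"travel": [0.0, 0, 0.014], "twist": 0, "fingers": 0},
  {"travel": [0.0, 0, 0.014], "twist": 0, "fingers": 0},
])

```text
time_s: 7.65
eef_pos: [0.4765, 0.2878, 0.104]
orientation: [[-0.549, 0.836, 0.001], [0.836, 0.549, -0.001], [-0.002, 0.0, -1.0]]
force: [1.3, 2.5, -2.0]
grip_width: 0.149
```

Call:
move_arm([
  {"travel": [0.0, 0, 0.003], "twist": 0, "fingers": 0},
  {"travel": [0.0, 0, 0.0055], "twist": 0, "fingers": 0},
  {"travel": [0.0, 0, 0.0055], "twist": 0, "fingers": 0},
])

```text
time_s: 7.95
eef_pos: [0.4768, 0.2881, 0.0993]
orientation: [[-0.549, 0.836, 0.002], [0.836, 0.549, -0.0], [-0.001, 0.001, -1.0]]
force: [0.2, 0.7, 3.8]
grip_width: 0.147
```

```bash
python3 -c "
from h import *
go([.4765,.288,.0993],123.5); print(observe()['ft_torque'])"
```

```text
t 7.95 pos [0.4768 0.2881 0.0993] yaw 123.3 travel [ 0.0001 -0.0003 -0.    ] twist -0.2 q7 0.0 grip 0.147 F [0.2 0.7 3.8]
[ 0.03318888  0.20834354 -0.02537998]
```

The collar has made contact at the expected height. Turning clockwise (positive twist).

Call:
move_arm([
  {"travel": [0, 0, 0], "twist": 6, "fingers": 0},
  {"travel": [0, 0, 0], "twist": 12, "fingers": 0},
  {"travel": [0, 0, 0], "twist": 18, "fingers": 0},
  {"travel": [0, 0, 0], "twist": 24, "fingers": 0},
  {"travel": [0, 0, 0], "twist": 30, "fingers": 0},
  {"travel": [0, 0, 0], "twist": 36, "fingers": 0},
  {"travel": [0, 0, 0], "twist": 42, "fingers": 0},
  {"travel": [0, 0, 0], "twist": 48, "fingers": 0},
])

```text
time_s: 8.75
eef_pos: [0.4773, 0.2886, 0.0995]
orientation: [[0.257, 0.966, 0.003], [0.966, -0.257, 0.001], [0.001, 0.003, -1.0]]
force: [2.6, 3.0, -2.7]
grip_width: 0.151
```

```bash
python3 -c "
from h import *
go([.4765,.288,.0993],123.5); print(observe()['ft_torque'])"
```

```text
t 8.75 pos [0.4773 0.2886 0.0995] yaw 75.1 travel [-0.0008 -0.0006  0.0002] twist -48.4 q7 -0.8 grip 0.151 F [ 2.6  3.  -2.7]
[ 0.7473731  -0.62703861  0.15201862]
```

Call:
move_arm([
  {"travel": [-0.0005, -0.0005, 0.0005], "twist": 4, "fingers": 0},
  {"travel": [-0.0005, -0.0005, 0.0005], "twist": 8, "fingers": 0},
  {"travel": [-0.0005, -0.0005, 0.0005], "twist": 12, "fingers": 0},
  {"travel": [-0.0005, -0.0005, 0.0005], "twist": 14, "fingers": 0},
])

```text
time_s: 9.15
eef_pos: [0.4774, 0.2887, 0.0995]
orientation: [[0.486, 0.874, 0.005], [0.874, -0.486, 0.002], [0.004, 0.003, -1.0]]
force: [1.9, 2.6, -0.2]
grip_width: 0.147
```

```bash
python3 -c "
from h import *
go([.4765,.288,.0993],123.5); print(observe()['ft_torque'])"
```

```text
t 9.15 pos [0.4774 0.2887 0.0995] yaw 60.9 travel [-0.0011 -0.0005  0.0002] twist -62.6 q7 -1.04 grip 0.147 F [ 1.9  2.6 -0.2]
[ 0.61002348 -0.54081342  0.15940806]
```

Call:
move_arm([
  {"travel": [0, 0, 0.0], "twist": 2, "fingers": 0},
  {"travel": [0, 0, 0.0], "twist": 4, "fingers": 0},
  {"travel": [0, 0, 0.0], "twist": 4, "fingers": 0},
])

```text
time_s: 9.45
eef_pos: [0.4775, 0.2888, 0.0995]
orientation: [[0.546, 0.838, 0.005], [0.838, -0.546, 0.002], [0.004, 0.003, -1.0]]
force: [1.3, 0.7, -1.4]
grip_width: 0.15
```

```bash
python3 -c "
from h import *
go([.4765,.288,.0993],123.5); print(observe()['ft_torque'])"
```

```text
t 9.45 pos [0.4775 0.2888 0.0995] yaw 56.9 travel [-0.0013 -0.0004  0.0002] twist -66.6 q7 -1.11 grip 0.15 F [ 1.3  0.7 -1.4]
[ 0.2905341  -0.33122274  0.00389268]
```

Call:
move_arm([
  {"travel": [0, 0, 0.0], "twist": 2, "fingers": 0},
  {"travel": [0, 0, 0.0], "twist": 4, "fingers": 0},
  {"travel": [0, 0, 0.0], "twist": 4, "fingers": 0},
])

```text
time_s: 9.75
eef_pos: [0.4776, 0.2889, 0.0995]
orientation: [[0.602, 0.798, 0.005], [0.798, -0.602, 0.002], [0.004, 0.003, -1.0]]
force: [0.8, 1.7, -1.8]
grip_width: 0.148
```

```bash
python3 - <<'E'
from h import *
go([.4765,.288,.0993],123.5); print(observe()['ft_torque'])
c=snap('scene','s6'); w=snap('wrist','w6'); print(observe()['ft_torque'])
im=cv2.convertScaleAbs(c['pixels'][255:315,365:445],alpha=2.2); a=cv2.resize(im[:,:,::-1],(400,300),interpolation=cv2.INTER_CUBIC)
u,v=map(int,proj(w,[.477,.2875,.05],True)); print(u,v); b=cv2.resize(w['pixels'][v-75:v+75,u-100:u+100,::-1],(400,300),interpolation=cv2.INTER_CUBIC)
cv2.imwrite('pics/c6.png',np.hstack([a,b]))
E
```

```text
t 9.75 pos [0.4776 0.2889 0.0995] yaw 53.0 travel [-0.0013 -0.0003  0.0002] twist -70.5 q7 -1.18 grip 0.148 F [ 0.8  1.7 -1.8]
[ 0.30745197 -0.25979477  0.04857638]
[ 0.32244137 -0.29189242  0.09433995]
320 216
```

View pics/c6.png

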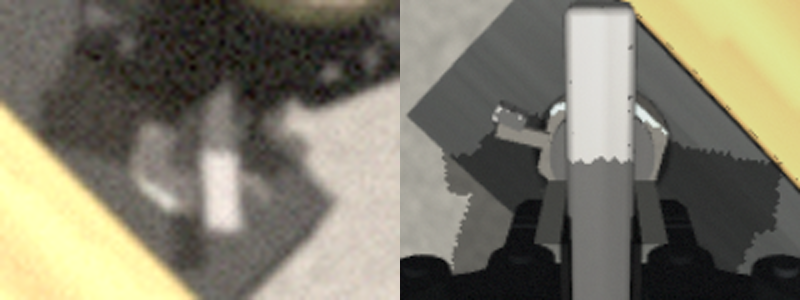

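The wrist view shows the pointer (515,135) right beside the lug (510,112). Turning a bit more until the torque rises.

Call:
move_arm([
  {"travel": [0, 0, 0.0], "twist": 2, "fingers": 0},
  {"travel": [0, 0, 0.0], "twist": 4, "fingers": 0},
  {"travel": [0, 0, 0.0], "twist": 4, "fingers": 0},
])

```text
time_s: 10.15
eef_pos: [0.4776, 0.2888, 0.0995]
orientation: [[0.655, 0.756, 0.005], [0.756, -0.655, 0.002], [0.005, 0.003, -1.0]]
force: [0.9, 0.1, -1.5]
grip_width: 0.148
```

```bash
python3 -c "
from h import *
go([.4765,.288,.0993],123.5); print(observe()['ft_torque'])"
```

```text
t 10.15 pos [0.4776 0.2888 0.0995] yaw 49.1 travel [-0.0014 -0.0003  0.0002] twist -74.4 q7 -1.24 grip 0.148 F [ 0.9  0.1 -1.5]
[ 0.22461973 -0.33784283  0.28225914]
```

Call:
move_arm([
  {"travel": [0, 0, 0.0], "twist": 2, "fingers": 0},
  {"travel": [0, 0, 0.0], "twist": 3, "fingers": 0},
  {"travel": [0, 0, 0.0], "twist": 3, "fingers": 0},
])

```text
time_s: 10.45
eef_pos: [0.4777, 0.2888, 0.0995]
orientation: [[0.693, 0.721, 0.005], [0.721, -0.693, 0.002], [0.005, 0.003, -1.0]]
force: [1.8, 0.2, -2.3]
grip_width: 0.148
```

```bash
python3 - <<'E'
from h import *
go([.4765,.288,.0993],123.5); print(observe()['ft_torque'])
w=snap('wrist','w7'); print(observe()['ft_torque'])
u,v=map(int,proj(w,[.477,.2875,.05],True)); cv2.imwrite('pics/c7.png',cv2.resize(w['pixels'][v-50:v+40,u-70:u+50,::-1],(800,600),interpolation=cv2.INTER_CUBIC)); print(u,v)
E
```

```text
t 10.45 pos [0.4777 0.2888 0.0995] yaw 46.1 travel [-0.0014 -0.0003  0.0002] twist -77.4 q7 -1.29 grip 0.148 F [ 1.8  0.2 -2.3]
[ 0.27937909 -0.34145673  0.46728776]
[ 0.25153708 -0.31684939  0.49345838]
320 216
```

View pics/c7.png

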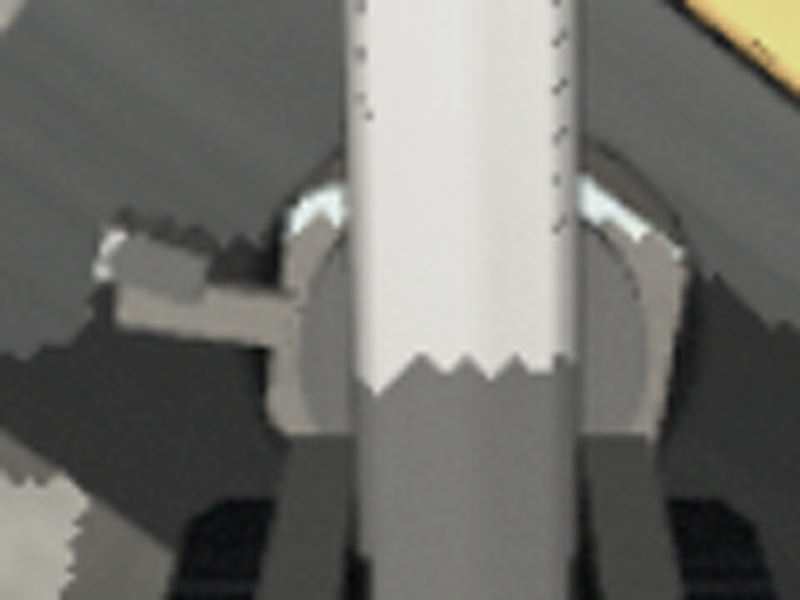

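The pointer (120–300, ~310) now lies against the lug (160,265), and torque is up to 0.48 N·m. One more push will confirm the stop.

Call:
move_arm([
  {"travel": [0, 0, 0.0], "twist": 2, "fingers": 0},
  {"travel": [0, 0, 0.0], "twist": 4, "fingers": 0},
  {"travel": [0, 0, 0.0], "twist": 4, "fingers": 0},
  {"travel": [0, 0, 0.0], "twist": 4, "fingers": 0},
])

```text
time_s: 10.9
eef_pos: [0.4777, 0.2888, 0.0995]
orientation: [[0.74, 0.672, 0.005], [0.672, -0.74, 0.002], [0.005, 0.003, -1.0]]
force: [1.9, 0.6, -1.9]
grip_width: 0.147
```

```bash
python3 -c "
from h import *
go([.4765,.288,.0993],123.5); print(observe()['ft_torque'])"
```

```text
t 10.9 pos [0.4777 0.2888 0.0995] yaw 42.3 travel [-0.0014 -0.0002  0.0002] twist -81.2 q7 -1.35 grip 0.147 F [ 1.9  0.6 -1.9]
[ 0.20496362 -0.47080021  0.54657877]
```

Torque has levelled at 0.55 N·m, well above the 0.12 N·m friction, so the lock is at its stop. Releasing and withdrawing.

Call:
move_arm([
  {"travel": [0, 0, 0.0], "twist": 0, "fingers": 1},
  {"travel": [0, 0, 0.0], "twist": 0, "fingers": 1},
  {"travel": [0, 0, 0.0], "twist": 0, "fingers": 1},
  {"travel": [0, 0, 0.0], "twist": 0, "fingers": 1},
  {"travel": [0, 0, 0.0], "twist": 0, "fingers": 1},
  {"travel": [0, 0, 0.0], "twist": 0, "fingers": 1},
  {"travel": [0, 0, 0.0], "twist": 0, "fingers": 1},
])

```text
time_s: 11.6
eef_pos: [0.4777, 0.2888, 0.0995]
orientation: [[0.74, 0.672, 0.005], [0.672, -0.74, 0.001], [0.005, 0.003, -1.0]]
force: [0.6, -0.1, 0.5]
grip_width: 1.001
```

Call:
move_arm([
  {"travel": [0, 0, -0.02], "twist": 0, "fingers": 1},
  {"travel": [0, 0, -0.05], "twist": 0, "fingers": 1},
  {"travel": [0, 0, -0.09], "twist": 0, "fingers": 1},
  {"travel": [0, 0, -0.13], "twist": 0, "fingers": 1},
  {"travel": [0, 0, -0.15], "twist": 0, "fingers": 1},
  {"travel": [0, 0, -0.15], "twist": 0, "fingers": 1},
])

```text
time_s: 12.2
eef_pos: [0.4781, 0.2893, 0.253]
orientation: [[0.74, 0.672, 0.01], [0.672, -0.74, 0.005], [0.011, 0.002, -1.0]]
force: [0.2, -0.3, -1.1]
grip_width: 1.0
```

```bash
python3 - <<'E'
from h import *
go([.4765,.288,.0993],123.5)
w=snap('wrist','w8'); t=snap('top','t8'); s=snap('scene','s8')
u,v=map(int,proj(w,[.477,.2875,.05],True)); print(u-70,v-50)
r=lambda i:cv2.resize(i[:,:,::-1],(400,300),interpolation=cv2.INTER_CUBIC)
cv2.imwrite('pics/c8.png',np.hstack([r(w['pixels'][v-50:v+70,u-80:u+80]),r(cv2.convertScaleAbs(s['pixels'][100:310,200:480],alpha=1.8))]))
E
```

```text
t 12.2 pos [0.4781 0.2893 0.253 ] yaw 42.2 travel [-0.0037 -0.0005  0.1536] twist -81.3 q7 -1.4 grip 1.0 F [ 0.2 -0.3 -1.1]
250 124
```

View pics/c8.png

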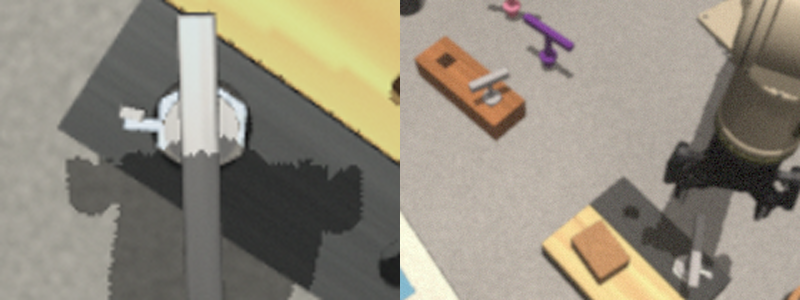

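The key stands in the socket with the pointer (130,124) against the lug (130,113), and the small key is in its place. A last numeric check follows.

```bash
python3 - <<'E'
from h import *
w=load('w8'); f=lambda x,y,z:onz(w,(x+.5)/2.5-.5+240,(y+.5)/2.5-.5+124,z,True)
o=np.array([.477,.2875,.05])
d=f(128,126,.05)-f(155,127,.05); print('pointer dir',np.degrees(np.arctan2(*d[1::-1])),'from centre',np.degrees(np.arctan2(*(f(128,126,.05)-o)[1::-1])))
d=f(196,14,.125)-f(204,290,.125); print('bar yaw',np.degrees(np.arctan2(*d[1::-1])),'end',f(197,14,.125)-o)
a=[f(178,50,.125),f(216,50,.125)]; print('bar width',np.linalg.norm(a[0]-a[1]))
E
```

```text
pointer dir 129.8223409511917 from centre 131.52469172312163
bar yaw 43.815904805054366 end [0.03897881 0.03753968 0.075     ]
bar width 0.013294262713164647
```

The bar's yaw (43.8°) and the pointer (≈130°) disagree by more than the 12° of play, so I'll move the arm aside and measure with the fixed cameras.

Call:
move_arm([
  {"travel": [0.005, -0.04, -0.02], "twist": 0, "fingers": 1},
  {"travel": [0.01, -0.08, -0.02], "twist": 0, "fingers": 1},
  {"travel": [0.017, -0.12, -0.02], "twist": 0, "fingers": 1},
  {"travel": [0.022, -0.16, -0.02], "twist": 0, "fingers": 1},
  {"travel": [0.028, -0.2, -0.02], "twist": 0, "fingers": 1},
  {"travel": [0.035, -0.25, -0.02], "twist": 0, "fingers": 1},
  {"travel": [0.042, -0.3, -0.02], "twist": 0, "fingers": 1},
  {"travel": [0.042, -0.3, -0.02], "twist": 0, "fingers": 1},
])

```text
time_s: 13.15
eef_pos: [0.2984, 0.5437, 0.2651]
orientation: [[0.733, 0.68, -0.0], [0.68, -0.733, -0.001], [-0.001, 0.001, -1.0]]
force: [-1.1, -0.9, -0.5]
grip_width: 1.003
```

```bash
python3 - <<'E'
from h import *
go([.4765,.288,.25])
w=snap('wrist','w9'); t=snap('top','t9'); s=snap('scene','s9'); w8=load('w8')
r=lambda i,a=1:cv2.resize(cv2.convertScaleAbs(i[:,:,::-1],alpha=a),(400,300),interpolation=cv2.INTER_CUBIC)
print('wrist px',proj(w,[.477,.2875,.08],True))
u,v=map(int,proj(w,[.477,.2875,.08],True)); u=min(max(u,50),590); v=min(max(v,38),362)
x,y=map(int,proj(t,[.477,.2875,.08])); p,q=map(int,proj(s,[.477,.2875,.08]))
print((u-50,v-37),(x-40,y-30),(p-40,q-30))
W=w['pixels'][v-37:v+38,u-50:u+50]; T=t['pixels'][y-30:y+30,x-40:x+40]; S=s['pixels'][q-30:q+30,p-40:p+40]
B=w8['pixels'][140:215,275:375]
cv2.imwrite('pics/c9.png',np.vstack([np.hstack([r(T),r(S,2)]),np.hstack([r(W),r(B)])]))
E
```

```text
t 13.15 pos [0.2984 0.5437 0.2651] yaw 42.9 travel [-0.0434  0.3086  0.0153] twist None q7 -1.92 grip 1.003 F [-1.1 -0.9 -0.5]
wrist px (np.float64(546.4701466593349), np.float64(208.72245385048248))
(496, 171) (157, 174) (364, 251)
```

View pics/c9.png

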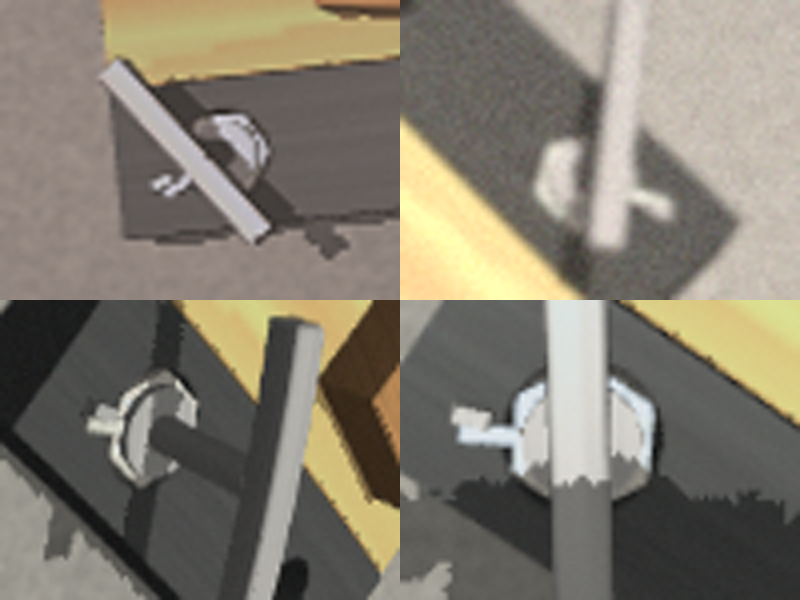

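The top view (upper left) shows the bar from (113,72) to (262,232). The collar sits flat on the disc (lower left), and the pointer (487,437, lower right) lies beside the lug (470,415). Now the heights and angles.

```bash
python3 - <<'E'
from h import *
t,s,w=load('t9'),load('s9'),load('w9')
T=lambda x,y:((x+.5)/5-.5+157,(y+.5)/5-.5+174)
S=lambda x,y:((x+.5)/5-.5+364,(y+.5)/5-.5+251)
W=lambda x,y:((x+.5)/4-.5+496,(y+.5-300)/4-.5+171)
a=onz(t,*T(113,72),.125);b=onz(t,*T(262,232),.125)
print('bar',(a+b)/2,np.linalg.norm(a-b),np.degrees(np.arctan2(*(a-b)[1::-1])))
def tri(r1,r2):
    (e1,d1),(e2,d2)=r1,r2; k=np.linalg.lstsq(np.c_[d1,-d2],e2-e1,rcond=None)[0]; p,q=e1+k[0]*d1,e2+k[1]*d2; return (p+q)/2,np.linalg.norm(p-q)
print('near end top/scene',tri(ray(t,*T(262,232)),ray(s,*S(607,245) if 0 else S(207,245))))
print('far end top/wrist',tri(ray(t,*T(113,72)),ray(w,*W(300,322),True)))
# pointer by bright/neutral pixels in w8 between r 24..36 mm
c=load('w8'); hsv=cv2.cvtColor(c['pixels'],cv2.COLOR_RGB2HSV); o=np.array([.477,.2875,.05]); P=[]
for v in range(140,215):
    for u in range(270,330):
        p=onz(c,u,v,.05,True)-o; r=np.hypot(*p[:2])
        if .025<r<.034 and hsv[v,u,2]>150: P.append((np.degrees(np.arctan2(p[1],p[0])),r,hsv[v,u,2],hsv[v,u,0]))
P=np.array([p for p in P if 90<p[0]<180]); print(len(P)); 
for k in range(100,160,3):
    q=P[(P[:,0]>=k)&(P[:,0]<k+3)]; print(k,len(q),q.mean(0).round(3) if len(q) else '')
E
```

```text
bar [0.47724857 0.28484205 0.125     ] 0.10386599874917556 44.71515829329888
near end top/scene (array([ 0.4395938 ,  0.29438854, -0.08101954]), np.float64(0.006116342752756114))
far end top/wrist (array([0.5153121 , 0.32396921, 0.11762987]), np.float64(0.0017433440890157197))
60
100 0 
103 0 
106 0 
109 0 
112 0 
115 5 [1.16949e+02 3.00000e-02 1.76400e+02 2.20000e+01]
118 9 [1.19344e+02 3.00000e-02 2.01333e+02 2.56670e+01]
121 9 [1.22413e+02 3.10000e-02 2.04444e+02 2.23330e+01]
124 11 [1.25721e+02 2.90000e-02 2.13182e+02 7.03640e+01]
127 10 [1.28598e+02 3.00000e-02 2.33300e+02 1.02900e+02]
130 8 [1.31231e+02 2.90000e-02 2.34250e+02 1.03125e+02]
133 8 [1.33528e+02 2.90000e-02 1.92125e+02 1.02750e+02]
136 0 
139 0 
142 0 
145 0 
148 0 
151 0 
154 0 
157 0
```

The far end of the bar triangulates to 0.118 m, so the key has not ridden up. The pointer spans 126–135° with no gap to the lug at 116–125°, so the lock is at its stop. I'll check the small key hasn't moved and hand in.

```bash
python3 - <<'E'
from h import *
for n in('top0','t9'):
    im=load(n)['pixels'][150:200,360:390]; hsv=cv2.cvtColor(im,cv2.COLOR_RGB2HSV); m=((hsv[...,1]<45)&(hsv[...,2]>165)).astype(np.uint8)
    _,l,st,ce=cv2.connectedComponentsWithStats(m); i=1+st[1:,4].argmax(); print(n,ce[i]+[360,150],st[i,4])
print(job_done())
E
```

```text
top0 [374.34586466 171.40601504] 133
t9 [374.38059701 171.64179104] 134
the job is handed in; nothing more can be done
None
```

I put the large T-key fully into the cam lock's hex socket and turned the lock clockwise to its stop. The key is left standing there with the arm clear, and I handed the job in at about 13 s.

What the last checks showed:
- **Key home:** the collar met the lock at the same tool height as when it rested on the 50 mm block (TCP z 0.0993). Afterwards the far end of the bar measured 0.118 m; I expected 0.125 m, so it has not ridden up.
- **Lock at its stop:** the pointer lies against the lug with no gap visible (pointer 126–135°, lug 116–125°). The turning torque levelled off at about 0.55 N·m, against 0.12 N·m of friction.
- **Small key:** it has not moved; its bar shifted less than 0.3 pixel in the top view.

**One check disagreed:** the bar ended at about 44–45°, roughly 25° past the socket's axis, although the stated play is only 12°. My guess is that my last few degrees of pressing forced the key round inside the socket, perhaps wedging it. I left it because the bar angle stayed within about 1° between two looks after release. Turning it back could also have dragged the lock off its stop.

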